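Make up the sink and radiator kits for a kitchen refit

ROBOT

A 7-joint arm with a two-finger parallel gripper is mounted at the origin on the work surface. World frame = base frame: x ahead of the robot, y to its left, z up, the work surface at z = 0. Lengths are in m, angles in rad, forces in N, time in s.
With the tool pointing down it reaches from about 0.4 to 0.875 m from the base axis. Payload 6.5 kg.
Tool frame: the origin (TCP) lies between the finger pads; the fingertips stand 22 mm ahead of it and the grasp point (between the pads) lies 3 mm ahead of it; z points along the fingers, y is the direction in which the jaws open and shut (so a half turn about z gives the same grasp; the last joint's range is limited). The gripper opens to 85 mm and grips with 20 to 120 N. Pads are 22 mm wide; open, the fingers measure 114 mm over their backs; the gripper's body (76 mm by 85 mm) begins 54 mm behind the grasp point. The pads swing forward as they close: fully open they stand 13 mm farther back than shut.
Start: joints at [-1.395, 0.536, -0.004, 1.538, 0.003, 1.067, -0.071], TCP at [0.156, 0.631, 0.253] pointing down, gripper open.
Joint ranges: [-2.7, 2.7], [-0.37, 2.16], [-1.27, 1.26], [0.24, 2.4], [-1.31, 4.45], [0.19, 1.91], [-2.76, 2.76]. Speed limits (rad/s): [2.39, 2.39, 3.14, 3.14, 3.14, 3.14, 3.14].

INTERFACE

Orientations are given as a 3x3 rotation matrix whose columns are the frame's x, y, z axes.
In Python, from bench import robot gives the robot as it stands.
- The arm moves only by the shell command python3 -m handwheel 'ROWS' [OPENING] [FORCE]. ROWS is JSON, a list of rows, each an object of numbers: "dx", "dy", "dz": the shift along the world's x, y, z in m; "twist": the turn about the world's z in degrees. A call has 1 to 20 rows; each row is the pose to reach, as a shift and turn from the pose measured when the call began; what a row does not reach only later rows make up. A row lasts 1/10 s, in which the tool goes at most 50 mm and 8.59 degrees, less where a joint would pass 70% of its speed; a pose out of reach is approached as far as the arm can. A call with a gripper value outside its range is refused whole. OPENING is the closure in counts, from 0 (fully open) to 255 (shut), set as the call begins (- or left out, the last holds). The fingers move at their own pace and stop on an object; FORCE is the grip in N (left out, the last holds). Time passes only in rows, so rows that repeat a pose let the fingers close. It gives the time, the measured TCP pose, the force and the opening at its end, in the units of the state.
- robot.observe(): the state, without advancing time (a new reading comes with each control period).
- robot.get_image(name): name is "scene" or "top"; returns a dict with "img" (400x640x3 uint8, red, green, blue), "fx", "fy", "cx", "cy" (pixels), "k1" (the pictures are not rectified: a ray, as slopes to the right and down, at radius r is drawn at 1 + k1 r^2 times it, then the intrinsics apply), "eye" and "orientation" of the camera in the world. Camera axes: x right, y up, looking along -z (the intrinsics and any distortion apply to the point x, -y, -z); pixel columns grow to the right and rows downward; lengths in m; the calibration is good to about 2 mm. A picture is of the moment at which its call begins. There is no depth.
- robot.sign_off(): hands the job in, once; it reports no verdict.
Trained networks look in the newest picture that a camera, given by its name, has taken for a name from the list of things; names that differ only in an ending like _2 or _b are one class to them, and where a whole thing is asked for, a point or a joint stands for the part that bears it (a point fixed in the world has none). Each returns a list of dicts, best first, with "score" (0 to 1); they miss things now and then, are a little off and sometimes report something else, mostly with a low value. They report only what shows in the picture. A call takes as long as a camera call. They do not tell look-alikes from the thing itself.
- robot.spot_in(camera, name): "rect" ([centre column, centre row, width, height] in pixels, round what is visible of it).
- robot.mark_of(camera, name): "point" ([column, row] in pixels: a listed point, or the origin of a listed thing).
The state is a dict: "time_s": time; "qpos": joint angles; "joint_vel": joint speeds; "tau": joint torques, N m; "tool_pos": TCP position; "ee_rot": TCP orientation; "force": force on the tool from outside, world axes, zero at the start; "torque": the same for the moment, N m; "finger_gap": opening from 0.0 (shut) to 1.0 (fully open).
Only numpy, scipy, OpenCV 4.12 (cv2) and the standard library are available. Lean on these libraries where they do the work, as an engineer would, in place of code of your own. Each camera call takes 0.05 s, during which the arm holds its last target. There are 200 camera calls.

TASK

Make up two kits from the plumbing stock on the worktop: the sink kit in the green tray (the red-lever valve, the blue-lever valve and the basket strainer) and the radiator kit in the orange tray (the white thermostatic head and the silver lockshield valve with the white cap). Set each piece down on the tray's floor, right way up as it stands now and with one piece to a compartment; any compartment will do. Leave the gate valve, the tee and the pressure gauge where they are on the worktop.

Things in the scene. Friction and masses are not known exactly. Their poses are not given: they have to be found in the camera images.
- sink_tray: Open green plastic parts tray, 181 mm square, fixed to the worktop, 14 mm high, divided by a cross into 2 x 2 equal square compartments, each 86 mm square inside with its centre 44.5 mm from the tray's middle along both x and y. Walls and dividers 3 mm thick, 14 mm high; floor 3 mm thick. Origin: centre of the underside, on the worktop; x and y parallel to the sides. Takes the sink kit.
- radiator_tray: Open orange plastic parts tray, 181 mm square, fixed to the worktop, 14 mm high, divided by a cross into 2 x 2 equal square compartments, each 86 mm square inside with its centre 44.5 mm from the tray's middle along both x and y. Walls and dividers 3 mm thick, 14 mm high; floor 3 mm thick. Origin: centre of the underside, on the worktop; x and y parallel to the sides. Takes the radiator kit.
- hot_valve: Brass lever valve with a RED lever (hot feed). Lies flat, 45 mm high, 64 mm long along its x. Its middle is a flat-sided block 28 mm across y, 34 mm long, 26 mm high; a 26 mm hexagon nut at each end. Origin: centre of the underside, z up. About 190 g. The lever, 14 mm wide, lies along x at z = 34 to 42 mm, from x = -10 to 38 mm: fingers pass either side of it to grip the block.
- cold_valve: Brass lever valve with a BLUE lever (cold feed), otherwise the same as hot_valve: 64 mm long along its x, body 28 mm across y and 26 mm high, 45 mm high over the lever, which reaches to x = 38 mm. Origin: centre of the underside. About 190 g.
- strainer: Stainless steel sink basket strainer standing on its foot: an open round basket 72 mm across the rim and 25 mm high (foot 54 mm across) with a lifting knob on a thin stem in its middle; the knob is 22 mm across, from z = 36 to 54 mm; grip it there. Origin: centre of the underside; z up; round, so its yaw does not matter. About 130 g.
- trv_head: White ribbed thermostatic radiator valve head standing on its silver collar: 62 mm high, white part 44 mm across from z = 14 to 62 mm, collar 34 mm across below it, a short red mark on top. Origin: centre of the underside; z up; round, so its yaw does not matter. About 140 g.
- lockshield: Silver lockshield radiator valve: an inline valve with a plain round white cap and no lever. Lies flat, 56 mm high, 64 mm long along its x. Its middle is a flat-sided block 28 mm across y, 34 mm long, 26 mm high; a 26 mm hexagon nut at each end. Origin: centre of the underside, z up. About 200 g. The cap, 28 mm across, stands on the middle from z = 30 to 56 mm.
- gate_valve: Brass gate valve with a round red handwheel 46 mm across on top; 60 mm high, 64 mm long along its x, 28 mm across. Origin: centre of the underside. In neither kit: stays where it is.
- tee: Plain brass tee with three hexagon nuts and nothing on top: 64 mm long along its x, 26 mm high, its branch reaching 38 mm towards +y. Origin: centre of the underside, where the axes cross. In neither kit: stays where it is.
- gauge: Round black pressure gauge lying face up, white dial with a red needle: 52 mm across, 29 mm high, brass stub reaching to 42 mm towards -x. Origin: centre of the underside of the case. In neither kit: stays where it is.
Mind the look-alikes: they are no part of the job. There is more than one size of the trv_head; the job needs the largest.

How it is judged:
By the outcome, as a careful person would: the job done as asked, in the order asked, and still so for the second after the job is handed in, with the robot touching nothing.
It also fails if it takes over 120 s, if anything falls off the work surface, if the arm or the gripper's body presses on something with over 40 N, if the wrist force passes 120 N, or if a joint passes its speed limit or range.

## Working session

There is one attempt and no reset: what is moved stays moved. The work goes in short steps, Python scripts to look and compute and a shell command to move; the robot and the scene stay as the last step left them, time stands still between calls to the robot, and variables do not carry over. Pictures are saved under pics/ and viewed, about 12 in all and at most 16, crops included, and the job is handed in when it is done.

```bash
mkdir -p pics; cat > h.py <<'E'
import numpy as np, cv2
from bench import robot
def save(cam,fn,crop=None,scale=1):
    d=robot.get_image(cam); im=d["img"]
    if crop: c0,r0,c1,r1=crop; im=im[r0:r1,c0:c1]
    im=cv2.resize(im,None,fx=scale,fy=scale,interpolation=cv2.INTER_CUBIC)
    cv2.imwrite("pics/"+fn,im[:,:,::-1]); return d
def toworld(d,px,z):
    K=np.array([[d["fx"],0,d["cx"]],[0,d["fy"],d["cy"]],[0,0,1.]])
    p=cv2.undistortPoints(np.array([[px]],float),K,np.array([d["k1"],0,0,0.]))[0,0]
    r=np.array(d["orientation"])@np.array([p[0],-p[1],-1]); e=np.array(d["eye"])
    return (e+r*(z-e[2])/r[2])
E
python3 - <<'E'
from h import *
for c in("top","scene"):
    d=save(c,c+"0.png",scale=1.25)
    print(c,d["eye"],d["fx"],d["cx"],d["cy"],d["k1"],np.round(d["orientation"],3).tolist())
    if c=="top":
      for n in "sink_tray radiator_tray hot_valve cold_valve strainer trv_head lockshield gate_valve tee gauge".split():
        for q in robot.mark_of(c,n)[:4]: print(n,round(q["score"],2),np.round(q["point"]),toworld(d,q["point"],0.0)[:2].round(3))
print({k:np.round(v,3).tolist() for k,v in robot.observe().items()})
E
```

```text
top [0.27117483 0.01308414 1.14520745] 461.5698371472929 312.53479307290735 204.34717960123976 -0.06228995597374417 [[-0.001, 0.977, -0.215], [-1.0, 0.0, 0.004], [0.004, 0.215, 0.977]]
sink_tray 0.84 [196. 199.] [0.537 0.307]
radiator_tray 0.72 [430. 210.] [ 0.508 -0.29 ]
hot_valve 0.67 [268. 234.] [0.446 0.12 ]
cold_valve 0.77 [319. 192.] [ 0.557 -0.008]
strainer 0.91 [354. 232.] [ 0.452 -0.096]
trv_head 0.86 [269. 196.] [0.545 0.119]
trv_head 0.67 [241. 263.] [0.374 0.186]
trv_head 0.6 [299. 235.] [0.444 0.042]
lockshield 0.73 [356. 200.] [ 0.535 -0.103]
gate_valve 0.9 [272. 147.] [0.678 0.114]
tee 0.89 [318. 155.] [ 0.656 -0.005]
gauge 0.75 [356. 155.] [ 0.657 -0.106]
scene [1.13686013 0.22940886 0.50384027] 419.41888450588124 316.1586971767588 201.47213049273412 -0.004895141392668641 [[-0.357, -0.519, 0.777], [0.934, -0.197, 0.297], [-0.001, 0.832, 0.555]]
{'time_s': 0.6, 'qpos': [-1.395, 0.536, -0.004, 1.538, 0.003, 1.067, -0.071], 'joint_vel': [-0.0, -0.001, -0.0, 0.001, -0.002, -0.001, 0.001], 'tau': [-0.001, -58.306, 1.047, -25.933, 0.012, 0.002, 0.0], 'tool_pos': [0.156, 0.631, 0.253], 'ee_rot': [[-0.971, 0.239, 0.0], [0.239, 0.971, 0.0], [-0.0, 0.0, -1.0]], 'force': [-0.197, -0.838, -0.289], 'torque': [0.01, 0.036, 0.02], 'finger_gap': 0.999}
```

View pics/top0.png

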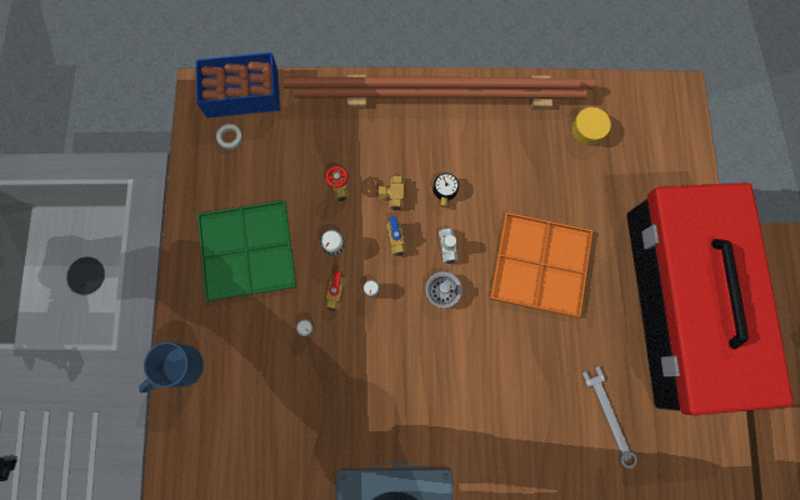

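View pics/scene0.png

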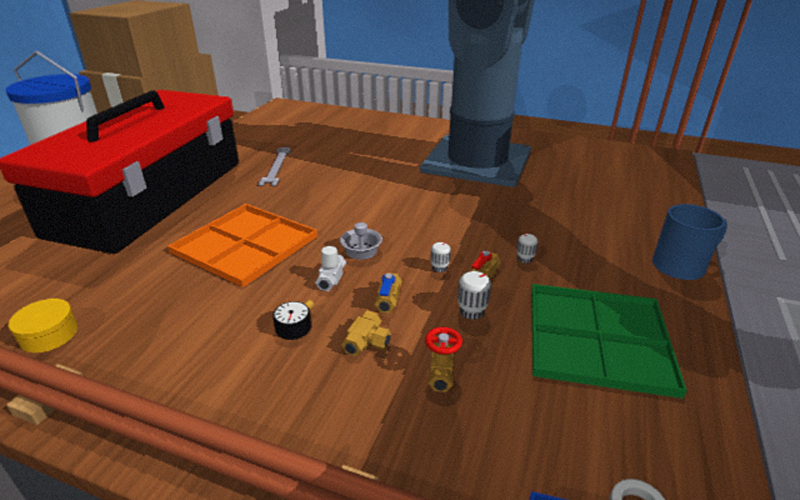

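Candidates for trv_head are at top pixels (269,196), (299,235) and (241,263). The first looks clearly largest, which fits "the largest". I'll confirm it in an enlarged crop and get orthographic measurements as well.

```bash
cat >> h.py <<'E'
def proj(d,P):
    P=np.atleast_2d(P); R=np.array(d["orientation"]); c=(P-np.array(d["eye"]))@R
    u=c[:,0]/-c[:,2]; v=-c[:,1]/-c[:,2]; r2=u*u+v*v; k=1+d["k1"]*r2
    return np.c_[d["fx"]*u*k+d["cx"], d["fy"]*v*k+d["cy"]]
def ortho(d,x0,x1,y0,y1,z,s):  # up = +x, left = +y, s px per m
    X=np.arange(x1,x0,-1/s); Y=np.arange(y1,y0,-1/s); YY,XX=np.meshgrid(Y,X)
    p=proj(d,np.c_[XX.ravel(),YY.ravel(),np.full(XX.size,z)]).astype(np.float32).reshape(XX.shape+(2,))
    return cv2.remap(d["img"],p[...,0],p[...,1],cv2.INTER_CUBIC)
E
python3 - <<'E'
from h import *
d=robot.get_image("top")
im=ortho(d,0.36,0.72,-0.16,0.22,0.026,1600)
for i in range(0,38,2):
  y=0.22-i*.02
for y in np.arange(-0.14,0.22,0.02): cv2.line(im,(int((0.22-y)*1600),0),(int((0.22-y)*1600),8 if round(y*100)%10 else 20),(255,255,0),1)
for x in np.arange(0.38,0.72,0.02): cv2.line(im,(0,int((0.72-x)*1600)),(8 if round(x*100)%10 else 20,int((0.72-x)*1600)),(255,255,0),1)
cv2.imwrite("pics/ortho.png",im[:,:,::-1]); print(im.shape)
hsv=cv2.cvtColor(d["img"],cv2.COLOR_RGB2HSV)
for n,lo,hi in(("green",(50,120,40),(80,255,255)),("orange",(5,190,150),(15,255,255)),("blue",(105,150,60),(125,255,255)),("red",(0,190,110),(4,255,255))):
  m=cv2.inRange(hsv,lo,hi); k,l,st,ce=cv2.connectedComponentsWithStats(m)
  for i in range(1,k):
    if st[i,4]<25: continue
    ys,xs=np.where(l==i); c=xs.mean(),ys.mean()
    if not(160<c[0]<490 and 120<c[1]<280): continue
    z=0.014 if n in("green","orange") else 0.042
    w=np.array([toworld(d,(a,b),z)[:2] for a,b in zip(xs,ys)],np.float32)
    r=cv2.minAreaRect(w*1000); ev,V=np.linalg.eigh(np.cov(w.T)); 
    print(n,st[i,4],np.round(c),"mean",w.mean(0).round(4),"rect",np.round(r[0],1),np.round(r[1],1),round(r[2],1),"pc angle",np.degrees(np.arctan2(V[1,1],V[0,1])).round(1))
E
```

```text
(576, 608, 3)
green 4991 [196. 200.] mean [0.5319 0.3014] rect [533.4 301.7] [181.9 181.7] 9.5 pc angle -153.2
orange 4494 [433. 212.] mean [ 0.5007 -0.2948] rect [ 504.2 -295. ] [181.7 180.3] 77.8 pc angle 80.5
blue 78 [315. 181.] mean [0.5734 0.0013] rect [5.719e+02 1.000e-01] [44.2 15.4] 9.1 pc angle -167.4
red 153 [269. 141.] mean [0.6782 0.1183] rect [678.6 118.5] [43.  40.5] 1.0 pc angle -167.6
red 82 [268. 225.] mean [0.4621 0.1158] rect [460.  117.8] [17.6 43.7] 81.7 pc angle 166.6
```

View pics/ortho.png

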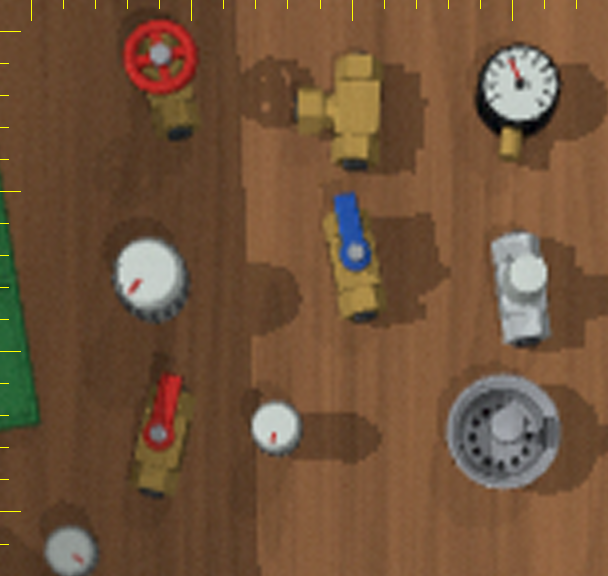

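The enlarged view confirms it. The head at ortho (150,275), top pixel (269,196), is about 44 mm across, while those at (276,428) and (70,551) are about 30 mm, so the first is the trv_head. Red lever valve is at ortho (158,433), yaw about -10°. Blue is at (355,252), about +11°. Lockshield is at (520,288), about +7°. Strainer is at (503,432).

First I'll move above the hot valve at (0.446, 0.120).

```bash
python3 -m handwheel '[{"dx":0.145,"dy":-0.255,"dz":0,"twist":2},{"dx":0.145,"dy":-0.255,"dz":0,"twist":2},{"dx":0.145,"dy":-0.255,"dz":0,"twist":2},{"dx":0.145,"dy":-0.255,"dz":0,"twist":2},{"dx":0.145,"dy":-0.255,"dz":0,"twist":2},{"dx":0.145,"dy":-0.255,"dz":0,"twist":2},{"dx":0.29,"dy":-0.511,"dz":-0.1,"twist":4},{"dx":0.29,"dy":-0.511,"dz":-0.1,"twist":4},{"dx":0.29,"dy":-0.511,"dz":-0.1,"twist":4},{"dx":0.29,"dy":-0.511,"dz":-0.1,"twist":4},{"dx":0.29,"dy":-0.511,"dz":-0.1,"twist":4},{"dx":0.29,"dy":-0.511,"dz":-0.1,"twist":4},{"dx":0.29,"dy":-0.511,"dz":-0.1,"twist":4},{"dx":0.29,"dy":-0.511,"dz":-0.1,"twist":4},{"dx":0.29,"dy":-0.511,"dz":-0.1,"twist":4},{"dx":0.29,"dy":-0.511,"dz":-0.1,"twist":4},{"dx":0.29,"dy":-0.511,"dz":-0.1,"twist":4}]' 70 50
python3 - <<'E'
from h import *
save("top","a.png",(150,120,480,340),2.4); save("scene","b.png",(250,120,600,340),2.2)
E
```

```text
time_s: 2.35
tool_pos: [0.4453, 0.1218, 0.1538]
ee_rot: [[-0.986, 0.168, 0.001], [0.168, 0.986, 0.001], [-0.0, 0.001, -1.0]]
force: [-0.3, 0.6, 0.2]
finger_gap: 0.727
```

View pics/b.png

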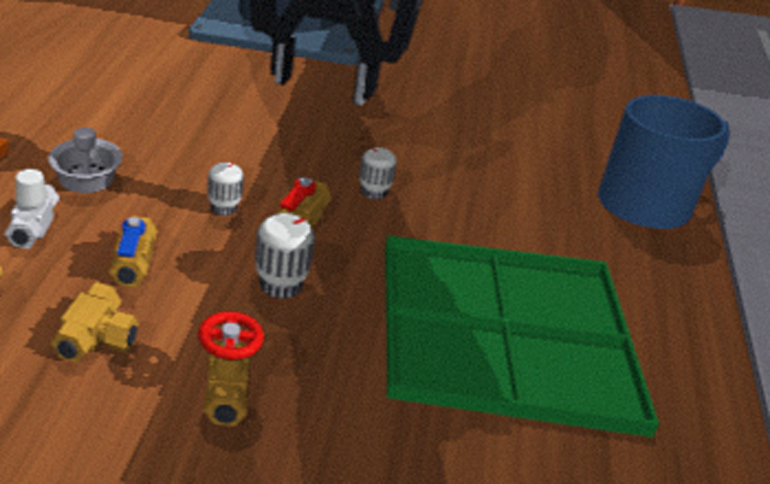

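The scene crop shows the open jaws (about (320,80)) hanging above the red valve, with its line clear of the small heads at (225,188) and (378,172). Descending.

```bash
python3 -m handwheel '[{"dx":0.001,"dy":-0.001,"dz":-0.03},{"dx":0.001,"dy":-0.001,"dz":-0.06},{"dx":0.001,"dy":-0.001,"dz":-0.09},{"dx":0.001,"dy":-0.001,"dz":-0.11},{"dx":0.001,"dy":-0.001,"dz":-0.126},{"dx":0.001,"dy":-0.001,"dz":-0.126},{"dx":0.001,"dy":-0.001,"dz":-0.126},{"dx":0.001,"dy":-0.001,"dz":-0.126}]'
python3 -m handwheel '[{"dz":0},{"dz":0},{"dz":0},{"dz":0},{"dz":0},{"dz":0},{"dz":0},{"dz":0}]' 255 50
python3 -m handwheel '[{"dz":0.02},{"dz":0.05},{"dz":0.09},{"dz":0.13},{"dz":0.13},{"dz":0.13},{"dz":0.13}]'
```

```text
schema error: expected keys dx, dy, dz, twist
schema error: expected keys dx, dy, dz, twist
schema error: expected keys dx, dy, dz, twist
```

```bash
python3 -m handwheel '[{"dx":0.001,"dy":-0.001,"dz":-0.03,"twist":0},{"dx":0.001,"dy":-0.001,"dz":-0.06,"twist":0},{"dx":0.001,"dy":-0.001,"dz":-0.09,"twist":0},{"dx":0.001,"dy":-0.001,"dz":-0.11,"twist":0},{"dx":0.001,"dy":-0.001,"dz":-0.126,"twist":0},{"dx":0.001,"dy":-0.001,"dz":-0.126,"twist":0},{"dx":0.001,"dy":-0.001,"dz":-0.126,"twist":0},{"dx":0.001,"dy":-0.001,"dz":-0.126,"twist":0}]'
python3 -m handwheel '[{"dx":0,"dy":0,"dz":0,"twist":0},{"dx":0,"dy":0,"dz":0,"twist":0},{"dx":0,"dy":0,"dz":0,"twist":0},{"dx":0,"dy":0,"dz":0,"twist":0},{"dx":0,"dy":0,"dz":0,"twist":0},{"dx":0,"dy":0,"dz":0,"twist":0},{"dx":0,"dy":0,"dz":0,"twist":0},{"dx":0,"dy":0,"dz":0,"twist":0}]' 255 50
```

```text
time_s: 3.25
tool_pos: [0.4471, 0.1206, 0.0285]
ee_rot: [[-0.986, 0.169, 0.002], [0.169, 0.986, 0.001], [-0.002, 0.001, -1.0]]
force: [0.1, 0.2, -0.1]
finger_gap: 0.727
time_s: 4.05
tool_pos: [0.4476, 0.1207, 0.0294]
ee_rot: [[-0.986, 0.169, 0.003], [0.169, 0.986, 0.002], [-0.003, 0.002, -1.0]]
force: [-1.5, -0.1, 9.5]
finger_gap: 0.321
```

```bash
python3 -m handwheel '[{"dx":0,"dy":0,"dz":0.02,"twist":0},{"dx":0,"dy":0,"dz":0.05,"twist":0},{"dx":0,"dy":0,"dz":0.09,"twist":0},{"dx":0,"dy":0,"dz":0.13,"twist":0},{"dx":0,"dy":0,"dz":0.13,"twist":0},{"dx":0,"dy":0,"dz":0.13,"twist":0},{"dx":0,"dy":0,"dz":0.13,"twist":0}]'
```

```text
time_s: 4.75
tool_pos: [0.4465, 0.1204, 0.1583]
ee_rot: [[-0.986, 0.169, 0.001], [0.169, 0.986, 0.001], [-0.001, 0.001, -1.0]]
force: [-0.1, 0.2, -2.5]
finger_gap: 0.313
```

```bash
python3 -m handwheel '[{"dx":0.006,"dy":0.04,"dz":0,"twist":4},{"dx":0.012,"dy":0.08,"dz":0,"twist":8},{"dx":0.02,"dy":0.12,"dz":0,"twist":12},{"dx":0.026,"dy":0.16,"dz":0,"twist":16},{"dx":0.032,"dy":0.2,"dz":0,"twist":19},{"dx":0.036,"dy":0.218,"dz":0,"twist":19},{"dx":0.036,"dy":0.218,"dz":-0.03,"twist":19},{"dx":0.036,"dy":0.218,"dz":-0.07,"twist":19},{"dx":0.036,"dy":0.218,"dz":-0.1,"twist":19},{"dx":0.036,"dy":0.218,"dz":-0.1,"twist":19},{"dx":0.036,"dy":0.218,"dz":-0.1,"twist":19},{"dx":0.036,"dy":0.218,"dz":-0.1,"twist":19}]'
python3 - <<'E'
from h import *
save("scene","c.png",(400,180,600,340),3)
E
```

```text
time_s: 5.95
tool_pos: [0.4834, 0.3389, 0.0594]
ee_rot: [[-0.987, -0.161, 0.002], [-0.161, 0.987, 0.002], [-0.002, 0.002, -1.0]]
force: [0.1, 0.5, -0.9]
finger_gap: 0.314
```

View pics/c.png

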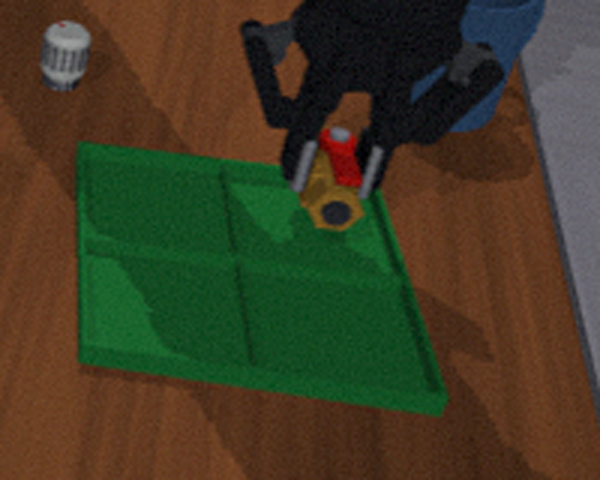

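The red valve at (335,195) is level in the jaws and over the near-left compartment. Lowering and releasing with a small opening.

```bash
python3 -m handwheel '[{"dx":-0.001,"dy":0,"dz":-0.013,"twist":0},{"dx":-0.001,"dy":0,"dz":-0.026,"twist":0},{"dx":-0.001,"dy":0,"dz":-0.026,"twist":0},{"dx":-0.001,"dy":0,"dz":-0.026,"twist":0},{"dx":-0.001,"dy":0,"dz":-0.026,"twist":0}]'
python3 -m handwheel '[{"dx":0,"dy":0,"dz":0,"twist":0},{"dx":0,"dy":0,"dz":0,"twist":0},{"dx":0,"dy":0,"dz":0,"twist":0},{"dx":0,"dy":0,"dz":0,"twist":0},{"dx":0,"dy":0,"dz":0.01,"twist":0},{"dx":0,"dy":0,"dz":0.03,"twist":0},{"dx":0,"dy":0,"dz":0.08,"twist":0},{"dx":0,"dy":0,"dz":0.13,"twist":0},{"dx":0,"dy":0,"dz":0.13,"twist":0},{"dx":0,"dy":0,"dz":0.13,"twist":0}]' 130
```

```text
time_s: 6.5
tool_pos: [0.4823, 0.3388, 0.0336]
ee_rot: [[-0.987, -0.161, 0.002], [-0.161, 0.987, 0.002], [-0.002, 0.002, -1.0]]
force: [0.1, 0.2, -1.8]
finger_gap: 0.311
time_s: 7.5
tool_pos: [0.483, 0.3394, 0.1657]
ee_rot: [[-0.987, -0.161, 0.005], [-0.161, 0.987, 0.004], [-0.005, 0.004, -1.0]]
force: [0.1, 1.0, 0.0]
finger_gap: 0.49
```

```bash
python3 -m handwheel '[{"dx":0.01,"dy":-0.045,"dz":0,"twist":0},{"dx":0.02,"dy":-0.09,"dz":0,"twist":1},{"dx":0.03,"dy":-0.135,"dz":0,"twist":1},{"dx":0.04,"dy":-0.18,"dz":0,"twist":2},{"dx":0.05,"dy":-0.225,"dz":0,"twist":2},{"dx":0.06,"dy":-0.27,"dz":0,"twist":2},{"dx":0.07,"dy":-0.315,"dz":0,"twist":2},{"dx":0.075,"dy":-0.341,"dz":0,"twist":2},{"dx":0.075,"dy":-0.341,"dz":0,"twist":2},{"dx":0.075,"dy":-0.341,"dz":-0.04,"twist":2},{"dx":0.075,"dy":-0.341,"dz":-0.08,"twist":2},{"dx":0.075,"dy":-0.341,"dz":-0.12,"twist":2},{"dx":0.075,"dy":-0.341,"dz":-0.134,"twist":2},{"dx":0.075,"dy":-0.341,"dz":-0.134,"twist":2},{"dx":0.075,"dy":-0.341,"dz":-0.134,"twist":2},{"dx":0.075,"dy":-0.341,"dz":-0.134,"twist":2}]' 70
python3 -m handwheel '[{"dx":0,"dy":0,"dz":0,"twist":0},{"dx":0,"dy":0,"dz":0,"twist":0},{"dx":0,"dy":0,"dz":0,"twist":0},{"dx":0,"dy":0,"dz":0,"twist":0},{"dx":0,"dy":0,"dz":0,"twist":0},{"dx":0,"dy":0,"dz":0,"twist":0},{"dx":0,"dy":0,"dz":0,"twist":0},{"dx":0,"dy":0,"dz":0,"twist":0}]' 255 50
python3 - <<'E'
from h import *
save("top","d.png",(160,120,480,280),2.5)
E
```

```text
time_s: 9.1
tool_pos: [0.5595, -0.0014, 0.0336]
ee_rot: [[-0.981, -0.195, 0.008], [-0.195, 0.981, 0.005], [-0.008, 0.003, -1.0]]
force: [0.5, 1.0, 0.2]
finger_gap: 0.728
time_s: 9.9
tool_pos: [0.5605, -0.0014, 0.0349]
ee_rot: [[-0.981, -0.195, 0.01], [-0.195, 0.981, 0.005], [-0.011, 0.003, -1.0]]
force: [-1.6, 0.1, 8.1]
finger_gap: 0.314
```

View pics/d.png

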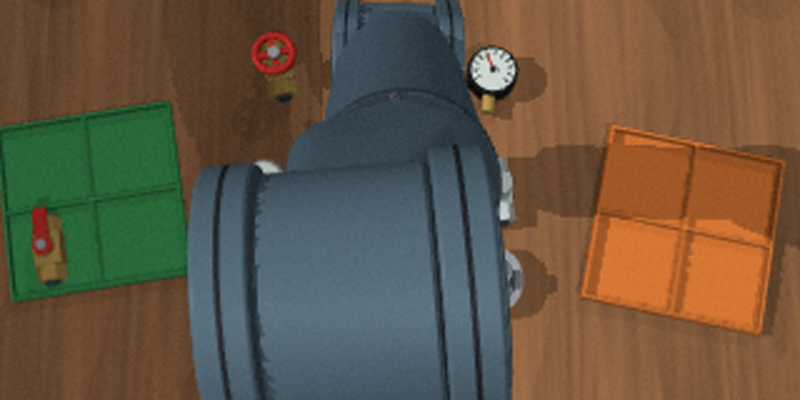

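The hot valve sits within the near-left green compartment (crop (45,245)), and the grip gap shows the cold valve is held. I'll lift it and carry it to the far-left compartment.

```bash
python3 -m handwheel '[{"dx":0,"dy":0,"dz":0.03,"twist":0},{"dx":0,"dy":0,"dz":0.07,"twist":0},{"dx":0,"dy":0,"dz":0.11,"twist":0},{"dx":0,"dy":0,"dz":0.13,"twist":0},{"dx":0.002,"dy":0.045,"dz":0.13,"twist":0},{"dx":0.004,"dy":0.09,"dz":0.13,"twist":-2},{"dx":0.006,"dy":0.135,"dz":0.13,"twist":-2},{"dx":0.008,"dy":0.18,"dz":0.13,"twist":-2},{"dx":0.01,"dy":0.225,"dz":0.13,"twist":-2},{"dx":0.011,"dy":0.27,"dz":0.13,"twist":-2},{"dx":0.012,"dy":0.315,"dz":0.13,"twist":-2},{"dx":0.012,"dy":0.354,"dz":0.13,"twist":-2},{"dx":0.012,"dy":0.354,"dz":0.13,"twist":-2},{"dx":0.012,"dy":0.354,"dz":0.09,"twist":-2},{"dx":0.012,"dy":0.354,"dz":0.05,"twist":-2},{"dx":0.012,"dy":0.354,"dz":0.03,"twist":-2},{"dx":0.012,"dy":0.354,"dz":0.03,"twist":-2},{"dx":0.012,"dy":0.354,"dz":0.03,"twist":-2}]'
```

```text
time_s: 11.75
tool_pos: [0.5727, 0.3524, 0.0654]
ee_rot: [[-0.987, -0.161, 0.01], [-0.161, 0.987, 0.005], [-0.011, 0.003, -1.0]]
force: [0.7, 0.0, -2.1]
finger_gap: 0.308
```

```bash
python3 -m handwheel '[{"dx":0,"dy":0,"dz":-0.014,"twist":0},{"dx":0,"dy":0,"dz":-0.027,"twist":0},{"dx":0,"dy":0,"dz":-0.027,"twist":0},{"dx":0,"dy":0,"dz":-0.027,"twist":0},{"dx":0,"dy":0,"dz":-0.027,"twist":0}]'
python3 -m handwheel '[{"dx":0,"dy":0,"dz":0,"twist":0},{"dx":0,"dy":0,"dz":0,"twist":0},{"dx":0,"dy":0,"dz":0,"twist":0},{"dx":0,"dy":0,"dz":0,"twist":0},{"dx":0,"dy":0,"dz":0.01,"twist":0},{"dx":0,"dy":0,"dz":0.03,"twist":0},{"dx":0,"dy":0,"dz":0.08,"twist":0},{"dx":0,"dy":0,"dz":0.13,"twist":0},{"dx":0,"dy":0,"dz":0.13,"twist":0},{"dx":0,"dy":0,"dz":0.13,"twist":0}]' 130
python3 - <<'E'
from h import *
d=save("top","e.png",(160,120,480,280),2.5)
p=ortho(d,0.38,0.58,-0.16,0.18,0.025,2000); cv2.imwrite("pics/f.png",p[:,:,::-1])
for n in("strainer","lockshield","trv_head"):
  for q in robot.mark_of("top",n)[:3]: print(n,q["score"],toworld(d,q["point"],0)[:2].round(4))
E
```

```text
time_s: 12.25
tool_pos: [0.5725, 0.3523, 0.0383]
ee_rot: [[-0.987, -0.161, 0.01], [-0.161, 0.987, 0.004], [-0.01, 0.003, -1.0]]
force: [1.0, -0.6, -1.9]
finger_gap: 0.312
time_s: 13.25
tool_pos: [0.5735, 0.3529, 0.1707]
ee_rot: [[-0.987, -0.161, 0.013], [-0.161, 0.987, 0.007], [-0.014, 0.005, -1.0]]
force: [0.1, -0.0, -1.1]
finger_gap: 0.491
strainer 0.7 [ 0.4454 -0.0965]
lockshield 0.83 [ 0.538  -0.1073]
lockshield 0.32 [ 0.4441 -0.0997]
trv_head 0.65 [0.5388 0.1229]
trv_head 0.56 [0.3726 0.1878]
```

View pics/f.png

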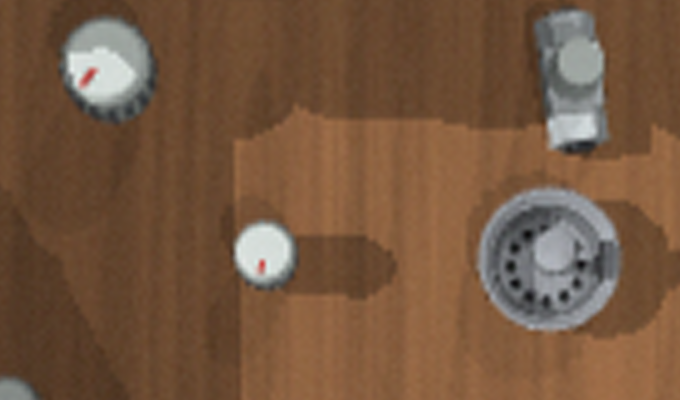

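Strainer rim is centred at ortho (550,258) and its knob at (557,245), which gives about (0.452, -0.0955). Both lever valves are set down. Going for the strainer's knob with the jaws partly shut.

```bash
python3 -m handwheel '[{"dx":-0.012,"dy":-0.045,"dz":0,"twist":0},{"dx":-0.024,"dy":-0.09,"dz":0,"twist":0},{"dx":-0.036,"dy":-0.135,"dz":0,"twist":0},{"dx":-0.048,"dy":-0.18,"dz":0,"twist":0},{"dx":-0.06,"dy":-0.225,"dz":0,"twist":0},{"dx":-0.072,"dy":-0.27,"dz":0,"twist":0},{"dx":-0.085,"dy":-0.315,"dz":0,"twist":0},{"dx":-0.097,"dy":-0.36,"dz":0,"twist":0},{"dx":-0.11,"dy":-0.405,"dz":0,"twist":0},{"dx":-0.1215,"dy":-0.4485,"dz":0,"twist":0},{"dx":-0.1215,"dy":-0.4485,"dz":0,"twist":0},{"dx":-0.1215,"dy":-0.4485,"dz":-0.03,"twist":0},{"dx":-0.1215,"dy":-0.4485,"dz":-0.07,"twist":0},{"dx":-0.1215,"dy":-0.4485,"dz":-0.07,"twist":0},{"dx":-0.1215,"dy":-0.4485,"dz":-0.07,"twist":0}]' 130
python3 - <<'E'
from h import *
save("scene","g.png",(220,100,440,265),3)
E
```

```text
time_s: 14.95
tool_pos: [0.4493, -0.0964, 0.0965]
ee_rot: [[-0.987, -0.161, 0.004], [-0.161, 0.987, 0.003], [-0.005, 0.002, -1.0]]
force: [0.2, -0.2, -0.2]
finger_gap: 0.491
```

View pics/g.png

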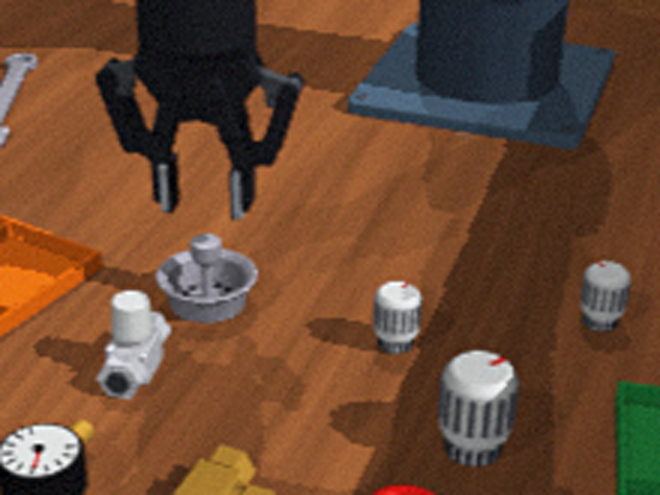

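The jaws (165,190)/(240,195) straddle the strainer knob (207,248). Lowering by 42 mm and gripping.

```bash
python3 -m handwheel '[{"dx":0.002,"dy":0.001,"dz":-0.02,"twist":0},{"dx":0.002,"dy":0.001,"dz":-0.042,"twist":0},{"dx":0.002,"dy":0.001,"dz":-0.042,"twist":0},{"dx":0.002,"dy":0.001,"dz":-0.042,"twist":0},{"dx":0.002,"dy":0.001,"dz":-0.042,"twist":0}]'
python3 -m handwheel '[{"dx":0,"dy":0,"dz":0,"twist":0},{"dx":0,"dy":0,"dz":0,"twist":0},{"dx":0,"dy":0,"dz":0,"twist":0},{"dx":0,"dy":0,"dz":0,"twist":0},{"dx":0,"dy":0,"dz":0,"twist":0},{"dx":0,"dy":0,"dz":0,"twist":0},{"dx":0,"dy":0,"dz":0,"twist":0}]' 255 40
python3 -m handwheel '[{"dx":0,"dy":0,"dz":0.03,"twist":0},{"dx":0,"dy":0,"dz":0.07,"twist":0},{"dx":0,"dy":0,"dz":0.11,"twist":0},{"dx":0,"dy":0,"dz":0.12,"twist":0},{"dx":0,"dy":0,"dz":0.12,"twist":0},{"dx":0,"dy":0,"dz":0.12,"twist":0}]'
```

```text
time_s: 15.5
tool_pos: [0.4535, -0.0958, 0.0571]
ee_rot: [[-0.987, -0.161, 0.01], [-0.161, 0.987, 0.002], [-0.01, 0.001, -1.0]]
force: [-0.0, -0.3, 0.9]
finger_gap: 0.492
time_s: 16.2
tool_pos: [0.4545, -0.096, 0.0583]
ee_rot: [[-0.987, -0.161, 0.012], [-0.161, 0.987, 0.002], [-0.012, 0.0, -1.0]]
force: [-1.2, 0.2, 10.6]
finger_gap: 0.227
time_s: 16.8
tool_pos: [0.4537, -0.0958, 0.1774]
ee_rot: [[-0.987, -0.161, 0.01], [-0.161, 0.987, 0.002], [-0.011, 0.001, -1.0]]
force: [-0.3, -0.6, -1.8]
finger_gap: 0.227
```

```bash
python3 -m handwheel '[{"dx":0.006,"dy":0.04,"dz":0,"twist":0},{"dx":0.012,"dy":0.08,"dz":0,"twist":0},{"dx":0.018,"dy":0.12,"dz":0,"twist":0},{"dx":0.024,"dy":0.16,"dz":0,"twist":0},{"dx":0.029,"dy":0.2,"dz":0,"twist":0},{"dx":0.034,"dy":0.24,"dz":0,"twist":0},{"dx":0.039,"dy":0.28,"dz":0,"twist":0},{"dx":0.043,"dy":0.32,"dz":0,"twist":0},{"dx":0.045,"dy":0.347,"dz":0,"twist":0},{"dx":0.045,"dy":0.347,"dz":0,"twist":0},{"dx":0.045,"dy":0.347,"dz":-0.04,"twist":0},{"dx":0.045,"dy":0.347,"dz":-0.08,"twist":0},{"dx":0.045,"dy":0.347,"dz":-0.09,"twist":0},{"dx":0.045,"dy":0.347,"dz":-0.09,"twist":0},{"dx":0.045,"dy":0.347,"dz":-0.09,"twist":0}]'
python3 - <<'E'
from h import *
save("scene","i.png",(400,160,600,325),3)
E
```

```text
time_s: 18.3
tool_pos: [0.4993, 0.251, 0.0881]
ee_rot: [[-0.987, -0.16, 0.011], [-0.16, 0.987, 0.003], [-0.011, 0.001, -1.0]]
force: [-0.6, -0.2, -1.1]
finger_gap: 0.224
```

View pics/i.png

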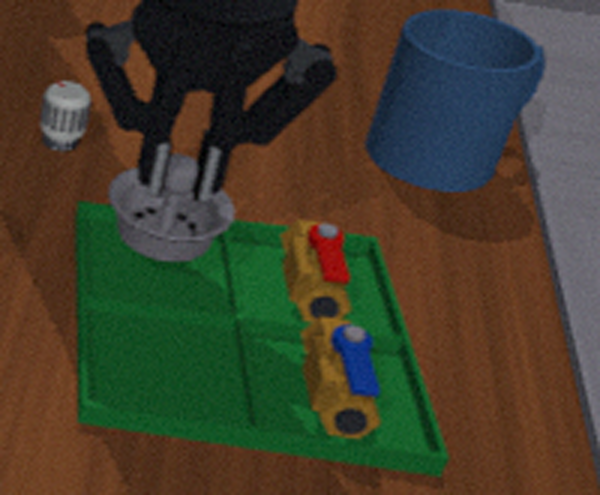

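The valves stand in the two left compartments ((318,265) and (342,375)), and the strainer hangs level over the near-right one. Lowering.

```bash
python3 -m handwheel '[{"dx":0,"dy":0,"dz":-0.013,"twist":0},{"dx":0,"dy":0,"dz":-0.0255,"twist":0},{"dx":0,"dy":0,"dz":-0.0255,"twist":0},{"dx":0,"dy":0,"dz":-0.0255,"twist":0},{"dx":0,"dy":0,"dz":-0.0255,"twist":0}]'
python3 -m handwheel '[{"dx":0,"dy":0,"dz":0,"twist":0},{"dx":0,"dy":0,"dz":0,"twist":0},{"dx":0,"dy":0,"dz":0,"twist":0},{"dx":0,"dy":0,"dz":0,"twist":0},{"dx":0,"dy":0,"dz":0.02,"twist":0},{"dx":0,"dy":0,"dz":0.06,"twist":0},{"dx":0,"dy":0,"dz":0.1,"twist":0},{"dx":0,"dy":0,"dz":0.11,"twist":0},{"dx":0,"dy":0,"dz":0.11,"twist":0},{"dx":0,"dy":0,"dz":0.11,"twist":0}]' 130
```

```text
time_s: 18.85
tool_pos: [0.4997, 0.2514, 0.0633]
ee_rot: [[-0.987, -0.16, 0.012], [-0.16, 0.987, 0.004], [-0.013, 0.002, -1.0]]
force: [-0.7, -0.0, -0.8]
finger_gap: 0.222
time_s: 19.85
tool_pos: [0.4991, 0.2511, 0.1723]
ee_rot: [[-0.987, -0.161, 0.011], [-0.161, 0.987, 0.003], [-0.011, 0.001, -1.0]]
force: [-0.5, 0.1, -0.7]
finger_gap: 0.489
```

```bash
python3 -m handwheel '[{"dx":0.013,"dy":-0.043,"dz":0,"twist":0},{"dx":0.027,"dy":-0.086,"dz":0,"twist":0},{"dx":0.041,"dy":-0.1285,"dz":0,"twist":0},{"dx":0.041,"dy":-0.1285,"dz":0,"twist":0},{"dx":0.041,"dy":-0.1285,"dz":0,"twist":0},{"dx":0.041,"dy":-0.1285,"dz":-0.03,"twist":0},{"dx":0.041,"dy":-0.1285,"dz":-0.06,"twist":0},{"dx":0.041,"dy":-0.1285,"dz":-0.09,"twist":0},{"dx":0.041,"dy":-0.1285,"dz":-0.12,"twist":0},{"dx":0.041,"dy":-0.1285,"dz":-0.127,"twist":0},{"dx":0.041,"dy":-0.1285,"dz":-0.127,"twist":0},{"dx":0.041,"dy":-0.1285,"dz":-0.127,"twist":0}]' 25
python3 -m handwheel '[{"dx":0,"dy":0,"dz":0,"twist":0},{"dx":0,"dy":0,"dz":0,"twist":0},{"dx":0,"dy":0,"dz":0,"twist":0},{"dx":0,"dy":0,"dz":0,"twist":0},{"dx":0,"dy":0,"dz":0,"twist":0},{"dx":0,"dy":0,"dz":0,"twist":0},{"dx":0,"dy":0,"dz":0,"twist":0}]' 255 45
python3 -m handwheel '[{"dx":0,"dy":0,"dz":0.03,"twist":0},{"dx":0,"dy":0,"dz":0.07,"twist":0},{"dx":0,"dy":0,"dz":0.11,"twist":0},{"dx":0,"dy":0,"dz":0.13,"twist":0},{"dx":0,"dy":0,"dz":0.13,"twist":0},{"dx":0,"dy":0,"dz":0.13,"twist":0}]'
```

```text
time_s: 21.05
tool_pos: [0.5405, 0.1235, 0.0461]
ee_rot: [[-0.987, -0.161, 0.012], [-0.161, 0.987, 0.003], [-0.012, 0.001, -1.0]]
force: [0.5, 0.4, -0.1]
finger_gap: 0.903
time_s: 21.75
tool_pos: [0.5414, 0.1238, 0.0476]
ee_rot: [[-0.987, -0.161, 0.014], [-0.161, 0.987, 0.004], [-0.014, 0.002, -1.0]]
force: [-1.0, 0.7, 8.0]
finger_gap: 0.502
time_s: 22.35
tool_pos: [0.5411, 0.1238, 0.1776]
ee_rot: [[-0.987, -0.161, 0.014], [-0.161, 0.987, 0.004], [-0.015, 0.002, -1.0]]
force: [0.3, -0.5, -2.4]
finger_gap: 0.499
```

```bash
python3 -m handwheel '[{"dx":0,"dy":-0.045,"dz":0,"twist":-3},{"dx":0,"dy":-0.09,"dz":0,"twist":-6},{"dx":0,"dy":-0.135,"dz":0,"twist":-9},{"dx":0,"dy":-0.18,"dz":0,"twist":-12},{"dx":-0.001,"dy":-0.225,"dz":0,"twist":-15},{"dx":-0.001,"dy":-0.27,"dz":0,"twist":-18},{"dx":-0.002,"dy":-0.315,"dz":0,"twist":-21},{"dx":-0.002,"dy":-0.36,"dz":0,"twist":-21},{"dx":-0.003,"dy":-0.405,"dz":0,"twist":-21},{"dx":-0.003,"dy":-0.45,"dz":0,"twist":-21},{"dx":-0.003,"dy":-0.472,"dz":0,"twist":-21},{"dx":-0.003,"dy":-0.472,"dz":0,"twist":-21},{"dx":-0.003,"dy":-0.472,"dz":-0.04,"twist":-21},{"dx":-0.003,"dy":-0.472,"dz":-0.08,"twist":-21},{"dx":-0.003,"dy":-0.472,"dz":-0.096,"twist":-21},{"dx":-0.003,"dy":-0.472,"dz":-0.096,"twist":-21},{"dx":-0.003,"dy":-0.472,"dz":-0.096,"twist":-21}]'
python3 - <<'E'
from h import *
save("scene","j.png",(100,100,300,265),3)
E
```

```text
time_s: 24.05
tool_pos: [0.5387, -0.3481, 0.0823]
ee_rot: [[-0.979, 0.202, 0.015], [0.202, 0.979, -0.001], [-0.015, 0.002, -1.0]]
force: [0.4, -0.5, -0.0]
finger_gap: 0.503
```

View pics/j.png

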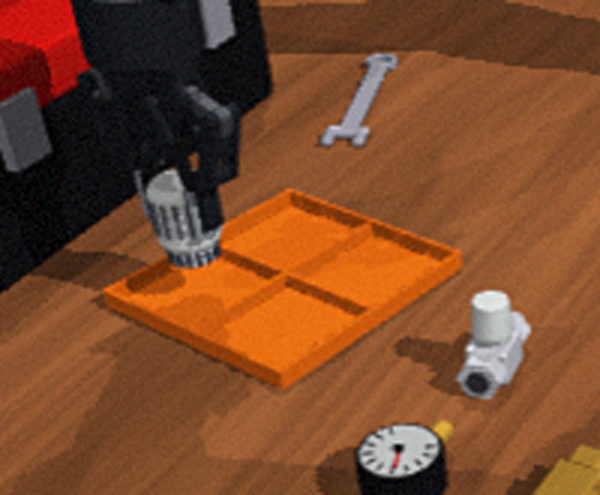

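The head (180,215) hangs over the far-right orange compartment, and may be slightly tilted. I'll compare its drawn axis with a projected upright cylinder.

```bash
python3 - <<'E'
from h import *
d=robot.get_image("scene"); im=cv2.resize(d["img"][130:210,130:210],None,fx=7,fy=7,interpolation=cv2.INTER_CUBIC)
t=np.linspace(0,2*np.pi,40)
for z,r in((.0347,.017),(.0487,.022),(.0967,.022)):
    p=proj(d,np.c_[.5387+r*np.cos(t),-.3481+r*np.sin(t),0*t+z])
    cv2.polylines(im,[((p-130)*7).astype(np.int32)],True,(255,0,255),1)
cv2.imwrite("pics/k.png",im[:,:,::-1])
E
```

```text
(no output)
```

View pics/k.png

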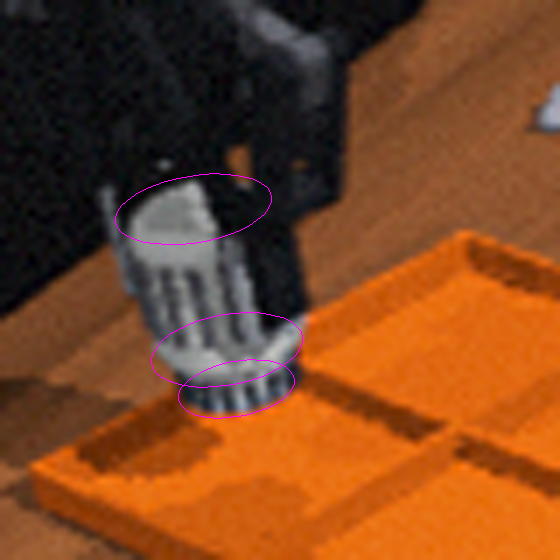

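The projected upright cylinder matches the head exactly, so it is upright. Lowering and releasing.

```bash
python3 -m handwheel '[{"dx":0,"dy":0,"dz":-0.016,"twist":0},{"dx":0,"dy":0,"dz":-0.031,"twist":0},{"dx":0,"dy":0,"dz":-0.031,"twist":0},{"dx":0,"dy":0,"dz":-0.031,"twist":0},{"dx":0,"dy":0,"dz":-0.031,"twist":0}]'
python3 -m handwheel '[{"dx":0,"dy":0,"dz":0,"twist":0},{"dx":0,"dy":0,"dz":0,"twist":0},{"dx":0,"dy":0,"dz":0,"twist":0},{"dx":0,"dy":0,"dz":0,"twist":0},{"dx":0,"dy":0,"dz":0.02,"twist":0},{"dx":0,"dy":0,"dz":0.06,"twist":0},{"dx":0,"dy":0,"dz":0.1,"twist":0},{"dx":0,"dy":0,"dz":0.12,"twist":0},{"dx":0,"dy":0,"dz":0.12,"twist":0},{"dx":0,"dy":0,"dz":0.12,"twist":0}]' 70
```

```text
time_s: 24.65
tool_pos: [0.5391, -0.3488, 0.0525]
ee_rot: [[-0.979, 0.203, 0.017], [0.203, 0.979, -0.002], [-0.017, 0.001, -1.0]]
force: [0.5, 0.1, -1.6]
finger_gap: 0.499
time_s: 25.65
tool_pos: [0.5391, -0.3485, 0.1724]
ee_rot: [[-0.979, 0.203, 0.017], [0.203, 0.979, -0.002], [-0.017, 0.001, -1.0]]
force: [-1.2, -0.1, 0.0]
finger_gap: 0.731
```

Lockshield from the last ortho view (cap (580,62), body middle (573,77)) is at about (0.540, -0.107), yaw about +6°.

```bash
python3 -m handwheel '[{"dx":0,"dy":0.04,"dz":0,"twist":3},{"dx":0,"dy":0.08,"dz":0,"twist":6},{"dx":0,"dy":0.12,"dz":0,"twist":9},{"dx":0,"dy":0.16,"dz":0,"twist":12},{"dx":0.001,"dy":0.2,"dz":0,"twist":15},{"dx":0.001,"dy":0.2417,"dz":0,"twist":18},{"dx":0.001,"dy":0.2417,"dz":0,"twist":18},{"dx":0.001,"dy":0.2417,"dz":0,"twist":18},{"dx":0.001,"dy":0.2417,"dz":-0.03,"twist":18},{"dx":0.001,"dy":0.2417,"dz":-0.06,"twist":18},{"dx":0.001,"dy":0.2417,"dz":-0.09,"twist":18},{"dx":0.001,"dy":0.2417,"dz":-0.12,"twist":18},{"dx":0.001,"dy":0.2417,"dz":-0.138,"twist":18},{"dx":0.001,"dy":0.2417,"dz":-0.138,"twist":18},{"dx":0.001,"dy":0.2417,"dz":-0.138,"twist":18}]' 70
python3 -m handwheel '[{"dx":0,"dy":0,"dz":0,"twist":0},{"dx":0,"dy":0,"dz":0,"twist":0},{"dx":0,"dy":0,"dz":0,"twist":0},{"dx":0,"dy":0,"dz":0,"twist":0},{"dx":0,"dy":0,"dz":0,"twist":0},{"dx":0,"dy":0,"dz":0,"twist":0},{"dx":0,"dy":0,"dz":0,"twist":0}]' 255 50
python3 -m handwheel '[{"dx":0,"dy":0,"dz":0.03,"twist":0},{"dx":0,"dy":0,"dz":0.07,"twist":0},{"dx":0,"dy":0,"dz":0.11,"twist":0},{"dx":0,"dy":0,"dz":0.13,"twist":0},{"dx":0,"dy":0,"dz":0.13,"twist":0},{"dx":0,"dy":0,"dz":0.13,"twist":0}]'
```

```text
time_s: 27.15
tool_pos: [0.5396, -0.1082, 0.0342]
ee_rot: [[-0.994, -0.108, 0.016], [-0.108, 0.994, 0.003], [-0.016, 0.001, -1.0]]
force: [0.8, 0.6, 0.3]
finger_gap: 0.722
time_s: 27.85
tool_pos: [0.5405, -0.1087, 0.0355]
ee_rot: [[-0.994, -0.108, 0.018], [-0.108, 0.994, 0.002], [-0.018, 0.0, -1.0]]
force: [0.2, -0.7, 4.9]
finger_gap: 0.31
time_s: 28.45
tool_pos: [0.5403, -0.1085, 0.1655]
ee_rot: [[-0.994, -0.108, 0.018], [-0.108, 0.994, 0.002], [-0.018, 0.0, -1.0]]
force: [0.0, 0.1, -1.4]
finger_gap: 0.313
```

```bash
python3 -m handwheel '[{"dx":-0.02,"dy":-0.035,"dz":0,"twist":-5},{"dx":-0.04,"dy":-0.07,"dz":0,"twist":-10},{"dx":-0.06,"dy":-0.11,"dz":0,"twist":-15},{"dx":-0.07,"dy":-0.134,"dz":0,"twist":-18},{"dx":-0.07,"dy":-0.134,"dz":0,"twist":-18},{"dx":-0.07,"dy":-0.134,"dz":-0.04,"twist":-18},{"dx":-0.07,"dy":-0.134,"dz":-0.08,"twist":-18},{"dx":-0.07,"dy":-0.134,"dz":-0.1,"twist":-18},{"dx":-0.07,"dy":-0.134,"dz":-0.115,"twist":-18},{"dx":-0.07,"dy":-0.134,"dz":-0.126,"twist":-18},{"dx":-0.07,"dy":-0.134,"dz":-0.126,"twist":-18},{"dx":-0.07,"dy":-0.134,"dz":-0.126,"twist":-18},{"dx":-0.07,"dy":-0.134,"dz":-0.126,"twist":-18}]'
python3 -m handwheel '[{"dx":0,"dy":0,"dz":0,"twist":0},{"dx":0,"dy":0,"dz":0,"twist":0},{"dx":0,"dy":0,"dz":0,"twist":0},{"dx":0,"dy":0,"dz":0,"twist":0},{"dx":0,"dy":0,"dz":0.01,"twist":0},{"dx":0,"dy":0,"dz":0.03,"twist":0},{"dx":0,"dy":0,"dz":0.07,"twist":0},{"dx":0,"dy":0,"dz":0.11,"twist":0},{"dx":0,"dy":0,"dz":0.15,"twist":0},{"dx":0,"dy":0,"dz":0.18,"twist":0},{"dx":0,"dy":0,"dz":0.18,"twist":0}]' 130
```

```text
time_s: 29.75
tool_pos: [0.4707, -0.2426, 0.0399]
ee_rot: [[-0.979, 0.205, 0.019], [0.205, 0.979, -0.004], [-0.019, 0.0, -1.0]]
force: [-0.7, -0.0, -1.2]
finger_gap: 0.313
time_s: 30.85
tool_pos: [0.4731, -0.2439, 0.2249]
ee_rot: [[-0.978, 0.205, 0.027], [0.205, 0.979, -0.007], [-0.028, -0.001, -1.0]]
force: [0.1, -0.1, 0.3]
finger_gap: 0.492
```

Moving clear of the table centre, then a final look from both cameras.

```bash
python3 -m handwheel '[{"dx":-0.01,"dy":0.04,"dz":0.04,"twist":0},{"dx":-0.02,"dy":0.08,"dz":0.08,"twist":0},{"dx":-0.03,"dy":0.12,"dz":0.1,"twist":0},{"dx":-0.03,"dy":0.16,"dz":0.1,"twist":0},{"dx":-0.03,"dy":0.2,"dz":0.1,"twist":0},{"dx":-0.03,"dy":0.24,"dz":0.1,"twist":0},{"dx":-0.03,"dy":0.24,"dz":0.1,"twist":0},{"dx":-0.03,"dy":0.24,"dz":0.1,"twist":0},{"dx":-0.03,"dy":0.24,"dz":0.1,"twist":0}]'
python3 - <<'E'
from h import *
save("top","y.png",(150,110,490,290),2.35); save("scene","z.png",scale=1.25)
E
```

```text
time_s: 31.75
tool_pos: [0.4428, -0.0052, 0.3246]
ee_rot: [[-0.978, 0.207, 0.027], [0.207, 0.978, -0.007], [-0.027, -0.002, -1.0]]
force: [-0.1, -0.4, -0.0]
finger_gap: 0.491
```

View pics/y.png

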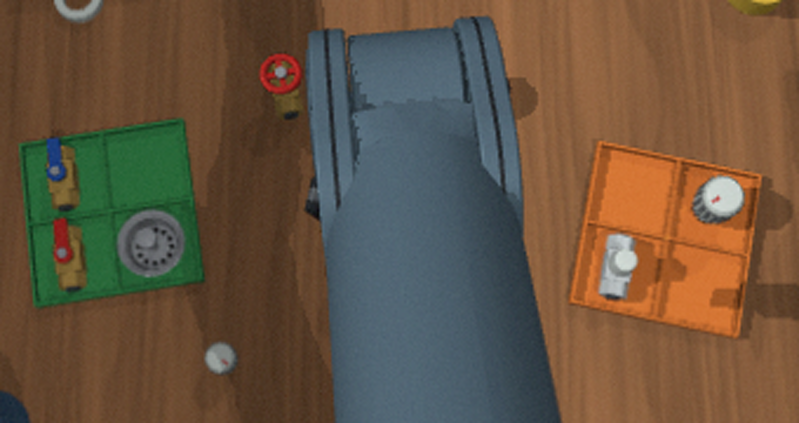

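View pics/z.png

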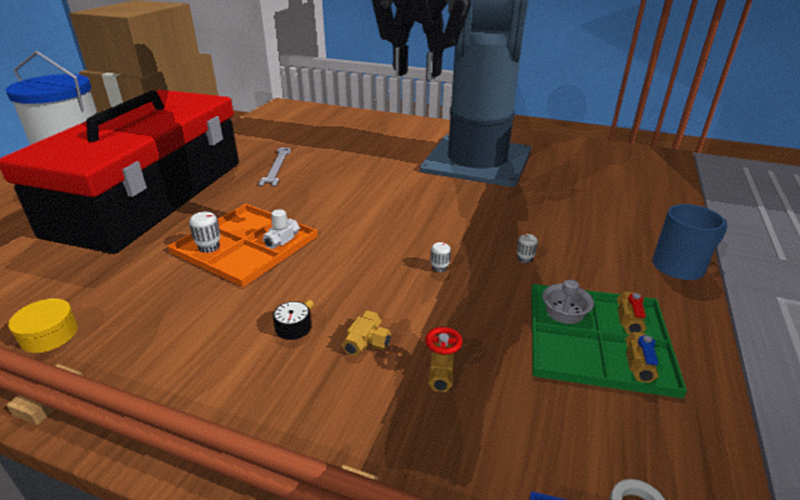

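Both views agree. In the green tray, the blue valve (60,175), red valve (68,255) and strainer (151,243) each have their own compartment. In the orange tray, the lockshield (617,265) and the large head (718,200) do too. The gate valve, tee, gauge and small heads stand where they were.

```bash
python3 -c "
from bench import robot
print(robot.sign_off())"
```

```text
the job is handed in; nothing more can be done
None
```

Both kits are made up and the job is handed in; robot time was 31.75 s at the last move.

- **Green tray:** the red-lever valve, the blue-lever valve and the basket strainer are in it, one to a compartment and upright.
- **Orange tray:** the lockshield and the white thermostatic head are in it, one to a compartment and upright. I used the largest head, about 44 mm across against about 30 mm for the two look-alikes.

**Last checks:** pictures from both cameras after the last placing showed all five pieces inside their compartments. By eye in the scene picture, the gate valve, tee, gauge and two small heads had not moved; I did not measure them. In the top picture the arm hid the tee and gauge.

No check failed. I did not measure contact with the tray floors. Each piece was released 1 mm or so above its floor, going by the height at which it was gripped. The highest force I read was about 11 N, while closing on the strainer's knob; readings come only at the end of each move.

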